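# Roll a mixing jar up the loading gutter of a jar roller and set its end stop

### The arm

A 6-joint arm with a two-finger parallel gripper is mounted at the origin on the work surface. World frame = base frame: x ahead of the robot, y to its left, z up, the work surface at z = 0. Lengths are in m, angles in rad, forces in N, time in s.
With the tool pointing down it reaches from about 0.35 to 0.975 m from the base axis. Payload 4.9 kg.
Tool frame: the origin (TCP) lies on the centre line of the jaws, within the pads' length; the fingertips stand manip.tcp_to_tips ahead of it and the grasp point (between the pads) is the TCP (manip.tcp_to_tips is the distance from the TCP to the fingertips, in m); y points along the fingers, z is the direction in which the jaws open and shut, and the axes are right-handed (so a half turn about y gives the same grasp; the last joint's range is limited). The gripper opens to 85 mm and grips with 20 to 120 N. Pads are 22 mm wide; open, the fingers measure 114 mm over their backs; the gripper's body (76 mm by 85 mm) begins 54 mm behind the grasp point. The pads swing forward as they close: fully open they stand 13 mm farther back than shut.
Start: joints at [1.105, 0.053, 1.613, -0, 1.476, -0.119], TCP at [0.212, 0.588, 0.222] pointing down, gripper open.
Joint ranges: [-3.01, 3.01], [-1.01, 2.22], [0.06, 2.58], [-1.02, 4.17], [0.09, 2.62], [-3.14, 3.14]. Speed limits (rad/s): [2.57, 2.57, 3.14, 3.14, 3.14, 3.14].

### API

Orientations are given as a unit quaternion [w, x, y, z].
In Python, from plant import manip gives the robot as it stands.
- The arm moves only by the tool apply_moves, never from a script. Its argument "moves" is a list of rows, each a list of 7 numbers: the gripper's target within -1 to 1 (shut at 1, half-way at 0, fully open at -1), then the shift along the tool's x, y, z in mm, then the turn, a rotation vector about the tool's x, y, z in degrees. A call has 1 to 20 rows; each row shifts and turns the commanded pose from where the row before left it, along the tool's axes as they then stand; what a row does not reach is not made up. A row lasts 1/10 s, in which the tool goes at most 50 mm and 8.59 degrees, less where a joint would pass 70% of its speed; a pose out of reach is approached as far as the arm can. A call with a gripper value outside its range is refused whole. The fingers move at their own pace and stop on an object; the grip force is fixed at half the most. Time passes only in rows, so rows that do not move let the fingers close. It gives the time, the measured TCP pose, the force and the opening at its end, in the units of the state.
- manip.state(): the state, without advancing time (a new reading comes with each control period).
- manip.grab_frame(name): name is "scene" or "top" or "wrist"; returns the picture (400x640x3 uint8, blue, green, red); there is no depth.
- manip.calibration(name): a dict with "mtx" (3x3 intrinsics, pixels), "T" (4x4, takes a point from camera to world coordinates); the wrist camera has in their place "T_tool_cam" (4x4, takes a point from camera to tool coordinates, whose origin is the TCP and whose axes are the tool frame's). Camera axes: x right, y down, z forward; pixel columns grow to the right and rows downward; lengths in m; the calibration is good to about 2 mm. A picture is of the moment at which its call begins: read the wrist's pose just before it. calibration takes no time and is no camera call.
- manip.job_done(): hands the job in, once; it reports no verdict.
The state is a dict: "time": time; "joint_pos": joint angles; "joint_vel": joint speeds; "joint_efforts": joint torques, N m; "tool_pos": TCP position; "tool_rot": TCP orientation; "contact_force": force on the tool from outside, world axes, zero at the start; "ft_torque": the same for the moment, N m; "gripper_width": opening from 0.0 (shut) to 1.0 (fully open).
Only numpy, scipy, OpenCV 4.12 (cv2) and the standard library are available. Lean on these libraries where they do the work, as an engineer would, in place of code of your own. Each camera call takes 0.05 s, during which the arm holds its last target. There are 200 camera calls.

### The job

Load the steel jar lying at the foot of the jar roller's sloped loading gutter: push it up the gutter with the fingertips, under control and without picking it up or letting it run free, until it drops between the two rollers and stays there instead of rolling back. Then push the sliding end stop along its rod until its plate is up against the end of the jar, so the jar cannot creep along the rollers. Finish with the hand clear, and leave the other things on the bench where they are.

Things in the scene. Friction and masses are not known exactly. Their poses are not given: they have to be found in the camera images.
- jar_roller: Jar roller, fixed; place and yaw vary. Origin on the bench below the valley between its rollers. mm in its frame: +x = loading direction (up the gutter), +y = open end with the sliding stop, -y = drive housing (x -77 to 117, y -174 to -72, top z 104, knob to z 119), z up. Cheek plate: x -65 to 100, y 135 to 145, top z 78; rod post on it x 70 to 100, to z 111. Guide rod along y at x 85, z 100, radius 5.
- gutter_foot (a point): Middle of the loading gutter's floor at its foot, at the lip: x -225, y 0, z 41.5 mm in the roller frame, same axes. Polished sheet-steel trough rising 10 degrees in +x to z 74.3 at x -39, where it runs on tangent to the first roller. 122 mm wide inside, side walls 26 mm high. The lip across the foot is 14 mm high (top z 55.5), x -228 to -225. A jar let go on the slope rolls back to the lip.
- valley (a point): Where the jar's middle is when seated between the rollers: x 0, y 0, z 99 mm in the roller frame, same axes. Two fixed rollers with smooth black sleeves along y, radius 16 mm, axes at x -28 and x 28, z 60, from y -70 to 133. The jar's middle rises to z 108 over the first roller (x -28); once past it, it drops in by itself and stays. A fixed end guide disc reaches y -66.
- jar_center (a point): Middle of the sealed steel jar to load: cylinder, radius 32, length 110 mm, 0.5 to 1 kg, two rubber bands. Point on its axis, 55 mm from both ends; its y axis is the jar's axis, parallel to the rollers (x, z turn as it rolls). Flat base at +y (stop side), narrower lid with black nut at -y. Starts across the gutter's foot on floor and lip: x -202, z 78, y within 4 mm of 0 in the roller frame.
- stop_plate (a point): Centre of the inner (jar-side) face of the sliding end stop's upright aluminium plate, over the valley: x 0, z 106 mm in the roller frame, same axes. Plate 6 mm thick, outer face 6 mm to +y, free to be pushed on from there; from this point it spans 22 mm to -x, 66 mm to +x, 23 mm up and down. Black block at its +x end on the guide rod: 30 mm cube, y -3 to 27 from this point, top z 115.
- end_stop (a joint): Travel of the end stop along its rod, m: 0 = parked at the open end (inner face at y 110 mm in the roller frame), grows towards the jar (-y), at most 0.075. Starts at 0 to 0.03. About 2 N of friction; stays where it is left.
- spare_jar: Bystander: a like jar standing upright on the bench beside the gutter, 64 mm wide, 110 mm tall. Origin under its centre.
- beaker: Bystander: glass beaker, 66 mm wide, 85 mm tall, on the far side of the gutter. Origin under its centre.
- media_bottle: Bystander: glass bottle with blue cap, 70 mm wide, 135 mm tall, beyond the gutter's foot on the far side. Origin under its centre.
- parts_tray: Bystander: low steel tray, 160 x 110 x 30 mm. Origin under its centre.
- wrench: Bystander: wrench 170 mm long lying flat on the bench. Origin under its middle.
- reagent_jar: Bystander: amber jar, 66 mm wide, 90 mm tall. Origin under its centre.
- tube_rack: Bystander: white tube rack with capped tubes, 200 x 80 mm, 122 mm tall. Origin under its centre.
Mind the look-alikes: they are no part of the job. Leave any green look-alike of the part that bears jar_center alone.

How it is judged:
On the way, in this order (a step that is already met when the one before it is completed fails the run):
1. the jar lies at rest between the two rollers (x of jar_center in the frame of jar_roller between -0.006 and 0.006 m and z of jar_center in the frame of jar_roller between 0.094 and 0.105 m and angle between the y axis of jar_center and the y axis of jar_roller, either way round below 0.08 rad and linear speed of jar below 0.03 m/s), for 0.3 s.
2. the end stop's plate is up against the jar's end (y of jar_center in the frame of stop_plate above -0.06 m and x of jar_center in the frame of stop_plate between -0.01 and 0.01 m), for 0.2 s.
At the end, for the whole second after the job is handed in: The jar lies still between the two rollers (middle within 6 mm of the valley, resting height, square to within 0.08 rad) and the end stop's plate is within 5 mm of the jar's base (all of step 2 and x of jar_center in the frame of jar_roller between -0.006 and 0.006 m and z of jar_center in the frame of jar_roller between 0.094 and 0.105 m and angle between the y axis of jar_center and the y axis of jar_roller, either way round below 0.08 rad and linear speed of jar below 0.01 m/s and velocity of joint end_stop between -0.005 and 0.005 m/s); the robot touches nothing.
It fails at once if the jar is lifted off the gutter or rollers (by some 17 mm) (z of jar_center in the frame of jar_roller above 0.125 m or (x of jar_center in the frame of jar_roller below -0.09 m and z of jar_center in the frame of jar_roller above 0.115 m) or (x of jar_center in the frame of jar_roller below -0.15 m and z of jar_center in the frame of jar_roller above 0.105 m)).
It fails at once if the jar runs loose or is thrown (faster than 0.5 m/s) (linear speed of jar above 0.5 m/s).
It fails at once if a bystander is shifted by more than 30 mm or knocked over (distance of any of spare_jar, beaker, media_bottle, parts_tray, wrench, reagent_jar, tube_rack from where it was at the start of the episode above 0.03 m or angle between any of spare_jar, beaker, media_bottle, parts_tray, wrench, reagent_jar, tube_rack's own z axis and vertical above 0.6 rad).
It also fails if it takes over 54 s, if anything falls off the work surface, if the arm or the gripper's body presses on something with over 40 N, if the wrist force passes 120 N, or if a joint passes its speed limit or range.

## Working session

There is one attempt and no reset: what is moved stays moved. The work goes in short steps, Python scripts to look and compute and a tool call to move; the robot and the scene stay as the last step left them, time stands still between calls to the robot, and variables do not carry over. Pictures are saved under pics/ and viewed, about 8 in all and at most 12, crops included, and the job is handed in when it is done.

Besides the shell and the picture viewer there is one more tool, called after "Request:" as a command line: name --pt "numbers of a row" for each row, then --argument value for the rest. apply_moves: Moves the arm, as the interface text tells. Its arguments: {"type":"object","properties":{"moves":{"type":"array","items":{"type":"array","items":{"type":"number"}}}},"required":["moves"]}

```bash
mkdir -p pics; ls; python3 - <<'E'
from plant import manip
import cv2,numpy as np
np.set_printoptions(precision=4,suppress=True)
print(manip.state()); print(manip.tcp_to_tips)
for n in("scene","top"):
    cv2.imwrite(f"pics/{n}0.png",manip.grab_frame(n)); c=manip.calibration(n); print(n,c["mtx"],c["T"])
print(manip.calibration("wrist"))
E
```

```text
pics
{'time': 0.0, 'joint_pos': array([ 1.105 ,  0.0533,  1.6143,  0.    ,  1.476 , -0.119 ]), 'joint_vel': array([ 0.0011, -0.0003, -0.0003,  0.0012,  0.0001,  0.001 ]), 'joint_efforts': array([  0.0008, -39.3682, -37.0181,  -0.0001,   0.0072,  -0.    ]), 'tool_pos': array([0.2121, 0.5872, 0.2212]), 'tool_rot': array([-0.6958,  0.6972, -0.1222,  0.1218]), 'contact_force': array([-0.0239,  0.3319, -0.5504]), 'ft_torque': array([-0.019 ,  0.0037, -0.0179]), 'gripper_width': 1.002174076594019}
0.019
scene [[513.7307   0.     319.2057]
 [  0.     513.7307 203.676 ]
 [  0.       0.       1.    ]] [[-0.2686  0.7813 -0.5634  1.3926]
 [ 0.9632  0.224  -0.1486  0.2765]
 [ 0.0101 -0.5825 -0.8127  1.2975]
 [ 0.      0.      0.      1.    ]]
top [[449.0441   0.     321.9913]
 [  0.     449.0441 192.6388]
 [  0.       0.       1.    ]] [[ 0.0059 -0.9945  0.1045  0.3915]
 [-1.     -0.0054  0.0057  0.0519]
 [-0.0051 -0.1045 -0.9945  1.5883]
 [ 0.      0.      0.      1.    ]]
{'mtx': array([[297.6679,   0.    , 319.0088],
       [  0.    , 297.6679, 201.3221],
       [  0.    ,   0.    ,   1.    ]]), 'T_tool_cam': array([[-0.001 ,  0.9574,  0.2887, -0.0737],
       [ 0.0006, -0.2887,  0.9574, -0.151 ],
       [ 1.    ,  0.0011, -0.0003,  0.0006],
       [ 0.    ,  0.    ,  0.    ,  1.    ]])}
```

View pics/scene0.png

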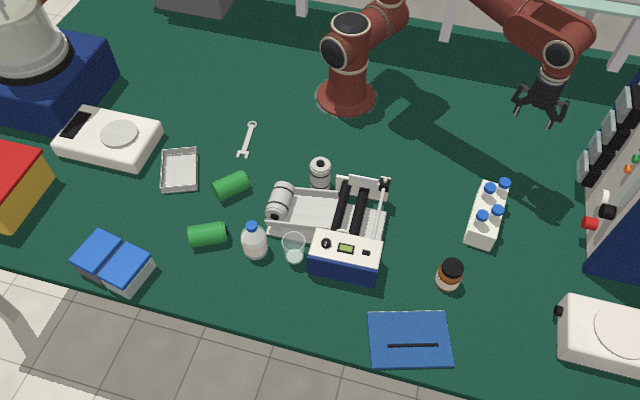

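View pics/top0.png

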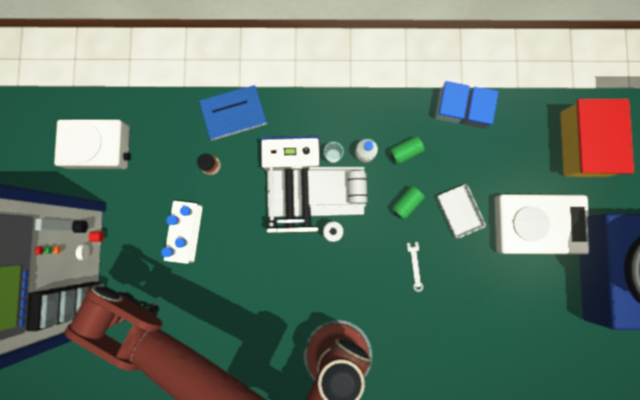

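The scene shows the roller with its housing away from the robot and the gutter foot at top-view right; jar near top px (357,187), rollers near (291,190), spare jar at (333,231). Next, a rough pose, then enlarged views.

```bash
cat > h.py <<'E'
from plant import manip
import cv2,numpy as np
from scipy.spatial.transform import Rotation as R
np.set_printoptions(precision=4,suppress=True)
def toolT():
    s=manip.state(); q=s["tool_rot"]; T=np.eye(4)
    T[:3,:3]=R.from_quat([q[1],q[2],q[3],q[0]]).as_matrix(); T[:3,3]=s["tool_pos"]; return T
def cam(n):
    c=manip.calibration(n); return c["mtx"],(toolT()@c["T_tool_cam"] if n=="wrist" else c["T"])
def ray(KT,p):
    K,T=KT; d=T[:3,:3]@np.linalg.solve(K,[p[0],p[1],1]); return T[:3,3],d/np.linalg.norm(d)
def onz(KT,p,z):
    o,d=ray(KT,p); return o+d*(z-o[2])/d[2]
def meet(rs):
    A=0;b=0
    for o,d in rs:
        P=np.eye(3)-np.outer(d,d);A=A+P;b=b+P@o
    x=np.linalg.solve(A,b); return x,[np.linalg.norm((np.eye(3)-np.outer(d,d))@(x-o)) for o,d in rs]
def proj(KT,X):
    K,T=KT; c=T[:3,:3].T@(np.asarray(X)-T[:3,3]); p=K@c; return p[:2]/p[2]
E
python3 - <<'E'
from h import *
k=cam("top"); print(onz(k,(357,187),.078),onz(k,(291,190),.09), onz(k,(333,231),.11))
print(toolT())
a=cv2.imread("pics/top0.png")[125:245,245:385]; b=cv2.imread("pics/scene0.png")[140:300,250:410]
cv2.imwrite("pics/crop0.png",np.hstack([cv2.resize(a,(400*140//120*1,400),interpolation=cv2.INTER_CUBIC)[:,:400+66],cv2.resize(b,(330,330),interpolation=cv2.INTER_CUBIC)[:,:330] if 0 else cv2.copyMakeBorder(cv2.resize(b,(330,330),interpolation=cv2.INTER_CUBIC),0,70,0,0,0)]))
E
```

```text
[ 0.5701 -0.0579  0.078 ] [0.5573 0.1645 0.09  ] [0.4205 0.0234 0.11  ]
[[ 0.9405 -0.0009  0.3399  0.2122]
 [-0.3399 -0.0017  0.9405  0.5873]
 [-0.0002 -1.     -0.0019  0.2213]
 [ 0.      0.      0.      1.    ]]
```

View pics/crop0.png

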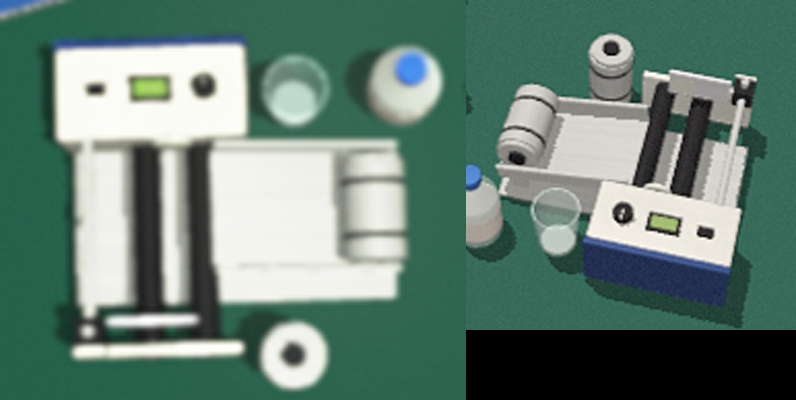

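The crops show the loading direction pointing world +y, the housing away from the robot, the stop plate (107–198,320 in the crop) close inside the cheek, and the spare jar beside the foot. I move over it for wrist views.

Request:
apply_moves --pt "-1 0 -25 0 0 0 0" --pt "-1 0 -25 0 0 0 0" --pt "-1 30 -3 -23 0 0 0" --pt "-1 30 -3 -23 0 0 0" --pt "-1 30 -3 -23 0 0 0" --pt "-1 30 -3 -23 0 0 0" --pt "-1 30 -3 -23 0 0 0" --pt "-1 30 -3 -23 0 0 0" --pt "-1 30 -3 -23 0 0 0" --pt "-1 30 -3 -23 0 0 0" --pt "-1 30 -3 -23 0 0 0" --pt "-1 30 -3 -23 0 0 0" --pt "-1 30 -3 -23 0 0 0" --pt "-1 30 -3 -23 0 0 0" --pt "-1 30 -3 -23 0 0 0" --pt "-1 30 -3 -23 0 0 0" --pt "-1 30 -3 -23 0 0 0" --pt "-1 0 0 0 0 0 0"

```text
time: 1.9
tool_pos: [0.5198, 0.1071, 0.3169]
tool_rot: [-0.696, 0.697, -0.124, 0.124]
contact_force: [-0.9, 1.1, 0.5]
gripper_width: 0.994
```

Request:
apply_moves --pt "0 0 0 0 0 -8 0" --pt "0 0 0 0 0 -8 0" --pt "0 0 0 0 0 -8 0" --pt "0 0 0 0 0 -8 0" --pt "0 0 0 0 0 -8 0" --pt "0 0 0 0 0 -8 0" --pt "0 0 0 0 0 -8 0" --pt "0 0 0 0 0 -8 0" --pt "0 0 0 0 0 -8 0" --pt "0 0 0 0 0 -8 0" --pt "0 0 0 0 0 -8 0" --pt "0 0 0 0 0 -8 0" --pt "0 0 0 0 0 -8 0" --pt "0 0 0 0 0 -8 0" --pt "0 0 0 0 0 0 0" --pt "0 0 0 0 0 0 0" --pt "0 0 0 0 0 0 0"

```text
time: 3.6
tool_pos: [0.5181, 0.1106, 0.3172]
tool_rot: [0.491, -0.491, -0.509, 0.509]
contact_force: [1.0, 0.3, -0.0]
gripper_width: 0.5
```

```bash
python3 - <<'E'
from h import *
s=manip.state(); print(s["time"],s["joint_pos"],s["gripper_width"]); K,T=cam("wrist"); np.savez("w1.npz",K=K,T=T)
cv2.imwrite("pics/w1.png",manip.grab_frame("wrist")); print(toolT())
E
```

```text
3.6 [ 0.0698 -0.2144  1.709   0.0001  1.6473 -3.1074] 0.49993278473997915
[[-0.0359 -0.0002 -0.9994  0.5182]
 [ 0.9994  0.     -0.0359  0.1106]
 [ 0.     -1.      0.0002  0.3173]
 [ 0.      0.      0.      1.    ]]
```

View pics/w1.png

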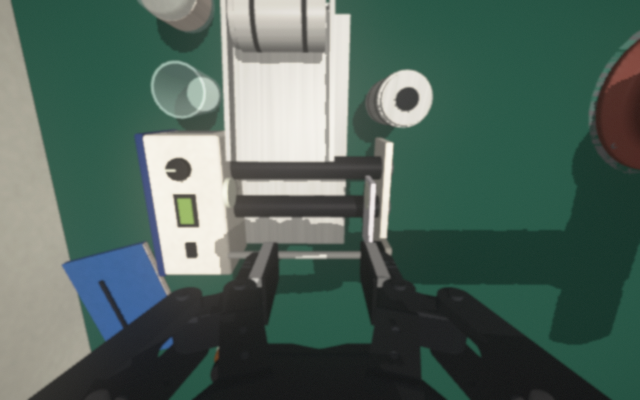

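The wrist view shows the jar at (278,25), the spare at (400,98), rollers at rows 168/206, the stop plate at x≈370 and the cheek plate at x≈388. Joint 6 is almost at its limit, so I take the half-turned grasp; the second view then comes from there.

Request:
apply_moves --pt "0 0 0 0 0 8.5 0" --pt "0 0 0 0 0 8.5 0" --pt "0 0 0 0 0 8.5 0" --pt "0 0 0 0 0 8.5 0" --pt "0 0 0 0 0 8.5 0" --pt "0 0 0 0 0 8.5 0" --pt "0 0 0 0 0 8.5 0" --pt "0 0 0 0 0 8.5 0" --pt "0 0 0 0 0 8.5 0" --pt "0 0 0 0 0 8.5 0" --pt "0 0 0 0 0 8.5 0" --pt "0 0 0 0 0 8.5 0" --pt "0 0 0 0 0 8.5 0" --pt "0 0 0 0 0 8.5 0" --pt "0 0 0 0 0 8.5 0" --pt "0 0 0 0 0 8.5 0" --pt "0 0 0 0 0 8.5 0" --pt "0 0 0 0 0 8.5 0" --pt "0 0 0 0 0 8.5 0" --pt "0 0 0 0 0 8.5 0"

```text
time: 5.65
tool_pos: [0.5183, 0.1104, 0.3173]
tool_rot: [-0.548, 0.548, -0.446, 0.446]
contact_force: [0.0, 0.2, -0.5]
gripper_width: 0.504
```

Request:
apply_moves --pt "0 0 0 0 0 8.0 0" --pt "0 25 0 8 0 0 0" --pt "0 25 0 8 0 0 0" --pt "0 25 0 8 0 0 0" --pt "0 25 0 8 0 0 0" --pt "0 25 0 8 0 0 0" --pt "0 0 0 0 0 0 0" --pt "0 0 0 0 0 0 0" --pt "0 0 0 0 0 0 0"

```text
time: 6.55
tool_pos: [0.567, -0.0107, 0.3174]
tool_rot: [0.518, -0.518, 0.482, -0.481]
contact_force: [0.2, 0.7, -0.5]
gripper_width: 0.5
```

```bash
python3 - <<'E'
from h import *
s=manip.state(); print(s["time"],s["joint_pos"],s["gripper_width"]); K,T=cam("wrist"); np.savez("w2.npz",K=K,T=T)
cv2.imwrite("pics/w2.png",manip.grab_frame("wrist")); print(toolT())
E
```

```text
6.55 [-0.1503 -0.1236  1.6285  0.0003  1.6369 -0.2226] 0.5004614234809042
[[ 0.0727  0.0001  0.9974  0.5671]
 [-0.9974  0.0002  0.0727 -0.0106]
 [-0.0002 -1.      0.0001  0.3175]
 [ 0.      0.      0.      1.    ]]
```

View pics/w2.png

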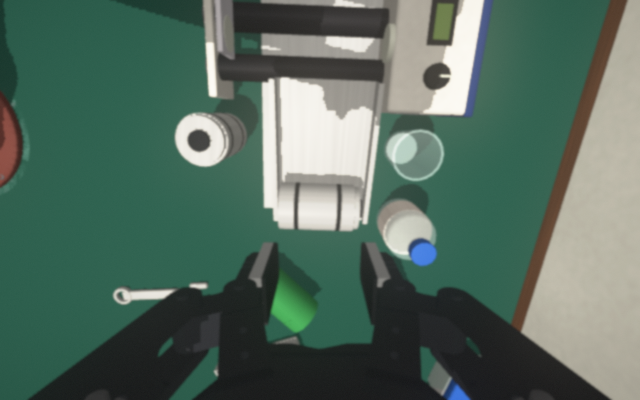

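View 2: rollers at rows ≈20 and ≈67, jar at x 275–361, y 183–230 with bands at x≈297 and 339, spare at (205,138), bottle cap at (422,250), gutter walls at x≈270 and 370, green look-alike at (290,300). Now the roller pose from the sleeves and housing corners, checked across both views.

```bash
python3 - <<'E'
from h import *
def L(n): d=np.load(n+".npz"); return (d["K"],d["T"])
V={"w1":L("w1"),"w2":L("w2")}
def edges(n,c0,c1,r0,r1):
    g=cv2.cvtColor(cv2.imread(f"pics/{n}.png"),cv2.COLOR_BGR2GRAY).astype(float)
    out=[]
    for c in range(c0,c1,4):
        p=g[r0:r1,c]; d=np.diff(p); a=int(d[:].argmin()); b=int(d.argmax())
        out.append((c,r0+a+.5,r0+b+.5,p.min()))
    return np.array(out)
# sleeve silhouettes; axis = bisector plane cut at given z
for nm,n,w in [("R1","w1",(250,332,155,187)),("R2","w1",(250,340,190,222)),("R1","w2",(275,380,50,88)),("R2","w2",(275,380,0,44))]:
    e=edges(n,*w); o=V[n][1][:3,3]
    e=e[(abs(e[:,1]-np.median(e[:,1]))<6)&(abs(e[:,2]-np.median(e[:,2]))<6)]
    pts=[]
    for z in (.04,.06,.08):
        P=[]
        for c,a,b,_ in e:
            d1=ray(V[n],(c,a))[1];d2=ray(V[n],(c,b))[1];d=d1+d2; P.append(o+d*(z-o[2])/d[2])
        P=np.array(P); k=np.polyfit(P[:,0],P[:,1],1); pts.append((np.polyval(k,.56),np.degrees(np.arctan(k[0]))))
    # apparent radius
    m=len(e)//2; d1=ray(V[n],e[m,[0,1]])[1]; d2=ray(V[n],e[m,[0,2]])[1]
    print(nm,n,len(e),"y@x=.56, slope deg for z .04/.06/.08:",np.round(pts,4).tolist(),"half-ang*range",np.arccos(d1@d2)/2*(o[2]-.06)/abs(d1[2]), "edges",e[0,:3],e[-1,:3])
# knob / lcd / jar etc masks
for n in V:
    im=cv2.imread(f"pics/{n}.png"); h=cv2.cvtColor(im,cv2.COLOR_BGR2HSV)
    m=cv2.inRange(h,(30,80,120),(50,255,255)); 
    N,_,S,C=cv2.connectedComponentsWithStats(m)
    print(n,"lcd",[(S[i].tolist(),C[i]) for i in range(1,N) if S[i,4]>80])
E
python3 - <<'E'
import cv2,numpy as np
a=cv2.imread("pics/w1.png")[0:290,130:430]; b=cv2.imread("pics/w2.png")[0:290,200:500]
im=np.hstack([a,b]); im=cv2.resize(im,(800,387),interpolation=cv2.INTER_CUBIC); print(800/600)
cv2.imwrite("pics/comp.png",im)
E
```

```text
R1 w1 21 y@x=.56, slope deg for z .04/.06/.08: [[0.1215, 2.2178], [0.1176, 2.2178], [0.1138, 2.2178]] half-ang*range 0.013052860449175559 edges [250.  161.5 180.5] [330.  161.5 180.5]
R2 w1 23 y@x=.56, slope deg for z .04/.06/.08: [[0.1749, 1.7096], [0.1685, 1.7096], [0.1622, 1.7096]] half-ang*range 0.014937942558926751 edges [250.  194.5 216.5] [338.  195.5 216.5]
R1 w2 26 y@x=.56, slope deg for z .04/.06/.08: [[0.1181, 2.3275], [0.1155, 2.3275], [0.1129, 2.3275]] half-ang*range 0.012149392886659723 edges [275.   54.5  76.5] [379.   59.5  82.5]
R2 w2 27 y@x=.56, slope deg for z .04/.06/.08: [[0.1738, 1.9968], [0.1687, 1.9968], [0.1635, 1.9968]] half-ang*range 0.015686222354830026 edges [275.    3.5  33.5] [379.    7.5  37.5]
w1 lcd [([177, 198, 17, 26, 369], array([185.2033, 210.439 ]))]
w2 lcd [([434, 5, 18, 34, 470], array([442.7617,  21.383 ]))]
1.3333333333333333
```

View pics/comp.png

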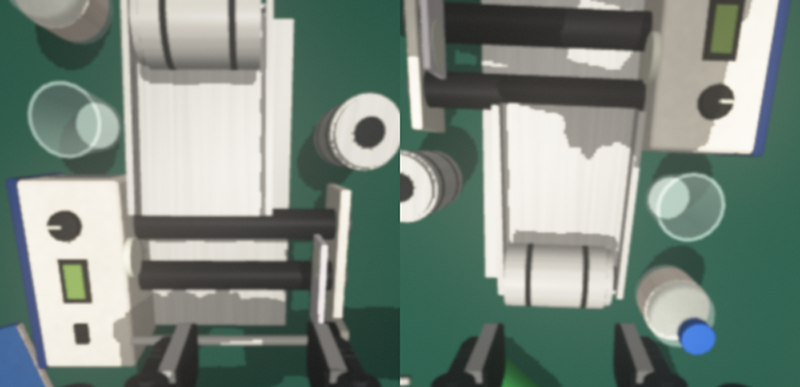

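```bash
python3 - <<'E'
from h import *
def L(n): d=np.load(n+".npz"); return (d["K"],d["T"])
V={"w1":L("w1"),"w2":L("w2")}
a=np.radians(2.0); X=np.array([-np.sin(a),np.cos(a),0]); Y=np.array([-np.cos(a),-np.sin(a),0])
O=np.array([.56,.1686,0])-28e-3*X
rf=lambda P:np.array([(P-O)@X,(P-O)@Y,P[2]])
pts={"w1":lambda u,v:(130+u*.75,v*.75),"w2":lambda u,v:(200+(u-400)*.75,v*.75)}
def q(lbl,n,u,v,z): print(lbl,n,np.round(rf(onz(V[n],pts[n](u,v),z))*1e3,1))
q("cheek outer","w1",350,260,.078);q("cheek foot-end corner","w1",340,187,.078)
q("cheek outer","w2",409,70,.078);
q("housing edge y-72","w1",128,200,.104);q("housing foot corner outer","w1",20,180,.104)
q("housing foot corner(-77)","w2",645,150,.104);q("housing foot outer","w2",755,153,.104)
q("stop plate inner top","w1",313,235,.129);q("stop outer","w1",326,235,.129)
q("stop inner top","w2",445,50,.129)
q("wall L","w2",503,200,.095);q("wall R","w2",633,200,.095)
q("beaker top","w2",690,207,.085);q("spare top","w1",368,131,.11);q("spare top","w2",400,187,.11);q("bottle cap","w2",697,337,.135)
# jar rows profile in w2 and w1
for n,rows in (("w2",range(186,230,6)),("w1",range(8,50,6))):
    g=cv2.cvtColor(cv2.imread(f"pics/{n}.png"),cv2.COLOR_BGR2GRAY).astype(int)
    for r in rows:
        lo=262 if n=="w2" else 218; print(n,r,lo,g[r,lo:lo+122:2].tolist())
E
```

```text
cheek outer w1 [  6.7 144.   78. ]
cheek foot-end corner w1 [-66.5 129.   78. ]
cheek outer w2 [-15.4 138.1  78. ]
housing edge y-72 w1 [-56.8 -69.  104. ]
housing foot corner outer w1 [ -74.5 -164.4  104. ]
housing foot corner(-77) w2 [-75.6 -74.  104. ]
housing foot outer w2 [ -74.4 -171.1  104. ]
stop plate inner top w1 [-29.9  97.  129. ]
stop outer w1 [-29.9 108.4 129. ]
stop inner top w2 [ -8.5  91.8 129. ]
wall L w2 [-125.3   52.2   95. ]
wall R w2 [-120.6  -69.2   95. ]
beaker top w2 [-126.3 -126.6   85. ]
spare top w1 [-116.4  142.8  110. ]
spare top w2 [-115.4  141.5  110. ]
bottle cap w2 [-239.3 -132.4  135. ]
w2 186 262 [117, 215, 241, 242, 242, 240, 236, 210, 131, 142, 148, 148, 148, 148, 147, 145, 127, 79, 80, 127, 144, 144, 143, 143, 143, 142, 141, 141, 140, 140, 139, 140, 138, 137, 137, 137, 135, 114, 75, 84, 127, 134, 134, 132, 133, 133, 139, 143, 145, 149, 178, 154, 162, 227, 224, 140, 98, 96, 96, 96, 95]
w2 192 262 [116, 212, 241, 242, 241, 239, 237, 219, 161, 185, 191, 189, 189, 189, 189, 186, 145, 76, 108, 176, 188, 186, 186, 185, 186, 184, 185, 185, 182, 182, 18
[... 3452 characters left out ...]
 163, 174, 174, 175, 174, 173, 174, 173, 169, 150, 148, 206, 227, 230, 229, 227]
w1 38 218 [84, 112, 195, 220, 185, 116, 114, 140, 147, 147, 153, 155, 155, 156, 157, 156, 153, 112, 65, 79, 138, 157, 158, 158, 157, 158, 158, 158, 158, 158, 158, 158, 158, 158, 159, 157, 158, 158, 159, 159, 158, 152, 100, 66, 90, 148, 157, 157, 157, 157, 158, 157, 158, 156, 149, 149, 207, 228, 231, 229, 228]
w1 44 218 [85, 102, 185, 220, 194, 123, 110, 113, 115, 112, 117, 127, 128, 129, 129, 129, 128, 122, 81, 63, 87, 124, 130, 130, 130, 130, 130, 131, 131, 130, 130, 130, 131, 131, 132, 131, 131, 132, 130, 131, 131, 128, 98, 65, 76, 121, 130, 131, 130, 130, 130, 130, 130, 135, 146, 149, 208, 229, 231, 229, 228]
```

```bash
cat >> h.py <<'E'
a=np.radians(2.0); X=np.array([-np.sin(a),np.cos(a),0]); Y=np.array([-np.cos(a),-np.sin(a),0])
O=np.array([.56,.1686,0])-28e-3*X
rf=lambda P:np.array([(P-O)@X,(P-O)@Y,P[2]])
wf=lambda x,y,z:O+X*x/1e3+Y*y/1e3+np.array([0,0,z/1e3])
def L(n): d=np.load(n+".npz"); return (d["K"],d["T"])
E
python3 - <<'E'
from h import *
V={n:L(n) for n in("w1","w2")}
for n in V:
    print(n,"apex",[proj(V[n],wf(-202,y,110)).round(1) for y in(-50,0,50)],"contour low",proj(V[n],wf(-172,0,84)).round(1),"lip",proj(V[n],wf(-225,0,55)).round(1))
def y_at(n,p,x=-202,z=110): return rf(onz(V[n],p,z/1e3))*1e3
for n,ps in (("w1",[(303.8,12),(251.5,12),(228,12),(327,12)]),("w2",[(295,204),(338.6,204),(272.5,210),(360,206)])):
    for p in ps: print(n,p,y_at(n,p).round(1))
# two-view triangulation of bands
for p,q in (((303.8,8),(295,204)),((251.5,8),(338.6,204))):
    x,e=meet([ray(V["w1"],p),ray(V["w2"],q)]); print("tri",rf(x)*1e3,np.array(e)*1e3)
# LCD tri
x,e=meet([ray(V["w1"],(185.2,210.4)),ray(V["w2"],(442.8,21.4)),]); print("LCD",rf(x)*1e3,np.array(e)*1e3)
g=cv2.cvtColor(cv2.imread("pics/w2.png"),cv2.COLOR_BGR2GRAY).astype(int)
for c in (285,315,350): print(c,170,g[170:240:2,c].tolist())
g1=cv2.cvtColor(cv2.imread("pics/w1.png"),cv2.COLOR_BGR2GRAY).astype(int)
for r in (100,130,145): print("w1 row",r,218,g1[r,218:360:2].tolist())
for r in (195,215,235): print("w1 stop row",r,340,g1[r,340:400:2].tolist())
for r in (90,110,150): print("w2 row",r,256,g[r,256:390:2].tolist())
for y in(-61,61): print(y,[[proj(V[n],wf(x,y,z)).round(1).tolist() for x,z in((-100,90),(-100,64))] for n in V])
E
```

```text
w1 apex [array([230.2,  12.1]), array([277.6,  12.2]), array([325. ,  12.3])] contour low [281.6  48.6] lip [282.9   5.1]
w2 apex [array([356. , 215.1]), array([316.8, 213.7]), array([277.5, 212.2])] contour low [317.7 185.9] lip [316.5 216.2]
w1 (303.8, 12) [-202.2   27.6  110. ]
w1 (251.5, 12) [-202.1  -27.5  110. ]
w1 (228, 12) [-202.1  -52.3  110. ]
w1 (327, 12) [-202.3   52.1  110. ]
w2 (295, 204) [-190.2   27.9  110. ]
w2 (338.6, 204) [-188.1  -27.   110. ]
w2 (272.5, 210) [-199.2   56.3  110. ]
w2 (360, 206) [-189.7  -54.2  110. ]
tri [-204.068    28.1959   90.1806] [7.4371 7.4371]
tri [-203.6602  -30.1331   87.6554] [8.4002 8.4002]
LCD [  20.7463 -128.308   104.0896] [0.2142 0.2142]
285 170 [239, 234, 220, 178, 176, 171, 142, 135, 148, 163, 176, 190, 196, 205, 209, 214, 224, 229, 231, 234, 238, 240, 239, 233, 229, 227, 222, 216, 206, 166, 97, 91, 90, 90, 88]
315 170 [236, 233, 182, 153, 153, 152, 146, 133, 141, 156, 171, 184, 194, 201, 208, 213, 221, 228, 230, 232, 234, 237, 238, 235, 231, 228, 226, 220, 213, 195, 126, 93, 92, 92, 91]
350 170 [233, 232, 222, 167, 150, 150, 14
[... 2188 characters left out ...]
3, 244, 244, 243, 243, 242, 242, 242, 243, 242, 227, 204, 202, 201, 190, 160, 153, 154, 156, 154, 155, 172, 203, 229, 228, 228, 230, 236, 236, 237, 236, 229, 199, 157, 113, 135, 151, 145, 125, 120, 125, 143]
w2 row 150 256 [99, 100, 99, 144, 235, 242, 242, 242, 242, 236, 171, 131, 175, 237, 242, 241, 241, 240, 239, 241, 242, 241, 239, 238, 239, 240, 242, 240, 240, 239, 239, 239, 240, 240, 239, 239, 239, 238, 236, 233, 235, 237, 236, 234, 237, 236, 235, 236, 235, 235, 233, 233, 235, 233, 231, 227, 169, 151, 226, 231, 174, 103, 99, 100, 115, 172, 208]
-61 [[[232.9, 112.9], [238.4, 112.8]], [[369.0, 132.5], [365.8, 131.2]]]
61 [[[333.1, 113.1], [332.2, 113.0]], [[270.6, 128.6], [273.7, 127.6]]]
```

LCD triangulates to z 104.1 mm (given 104) with 0.2 mm residual. The bands are symmetric about y≈0 (±27.5) and the walls fall at ±61, so the roller pose (origin (0.561, 0.141), yaw 92°) holds. I move behind the foot with the fingers set about 65 mm apart, outside the rubber bands.

Request:
apply_moves --pt "-0.53 0 0 0 0 2.2 0" --pt "-0.53 20 0 0 0 0 0" --pt "-0.53 20 0 0 0 0 0" --pt "-0.53 20 0 0 0 0 0" --pt "-0.53 20 0 0 0 0 0" --pt "-0.53 20 0 0 0 0 0" --pt "-0.53 18 0 -1 0 0 0" --pt "-0.53 0 25 0 0 0 0" --pt "-0.53 0 25 0 0 0 0" --pt "-0.53 0 25 0 0 0 0" --pt "-0.53 0 25 0 0 0 0" --pt "-0.53 0 25 0 0 0 0" --pt "-0.53 0 25 0 0 0 0" --pt "-0.53 0 20 0 0 0 0" --pt "-0.53 0 0 0 0 0 0" --pt "-0.53 0 0 0 0 0 0"

```text
time: 8.2
tool_pos: [0.5703, -0.1291, 0.1477]
tool_rot: [-0.508, 0.508, -0.491, 0.491]
contact_force: [0.3, 0.3, 0.2]
gripper_width: 0.764
```

```bash
python3 - <<'E'
from h import *
s=manip.state(); print(s["time"],s["joint_pos"],s["gripper_width"]); T=toolT(); print(rf(T[:3,3])*1e3, T[:3,2]@Y, T[:3,2]@X)
K,Tc=cam("wrist"); np.savez("w3.npz",K=K,T=Tc)
cv2.imwrite("pics/w3.png",manip.grab_frame("wrist"))
print([proj((K,Tc),wf(-202,y,110)).round(0) for y in(-55,55)])
E
```

```text
8.2 [-0.3499  0.0151  1.7788  0.0001  1.3479 -0.3841] 0.7643047591311571
[-269.9044    0.1176  147.6998] -0.9999996969673636 -0.0007653047681491423
[array([409., 122.]), array([229., 122.])]
```

View pics/w3.png

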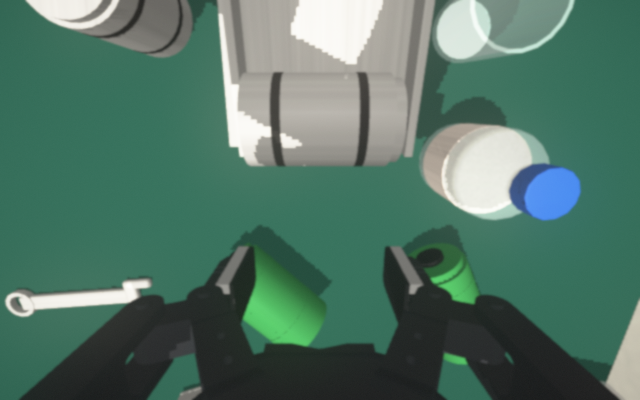

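Jar in view at x 238–407 with bands at x 277 and 364 (centred), bottle right at (490,175); two green look-alikes lie close under the fingers, so I check their positions before descending.

```bash
python3 - <<'E'
from h import *
k=L("w3")
for p in((248,245),(250,322),(325,310),(270,255),(430,245),(465,262)): print(p,[(rf(onz(k,p,z))*1e3).round(0)[:2] for z in(.03,.064)])
k=cam("top"); im=cv2.imread("pics/top0.png"); h=cv2.cvtColor(im,cv2.COLOR_BGR2HSV); m=cv2.inRange(h,(50,180,90),(75,255,255))
N,_,S,C=cv2.connectedComponentsWithStats(m); lab=_
for i in range(1,N):
    if S[i,4]>150:
        c=np.argwhere(lab==i)[:,::-1].astype(np.float32); b=cv2.boxPoints(cv2.minAreaRect(c)); print([(rf(onz(k,q,.035))*1e3).round(0)[:2].tolist() for q in b])
E
```

```text
(248, 245) [array([-322.,   70.]), array([-306.,   61.])]
(250, 322) [array([-412.,   74.]), array([-385.,   65.])]
(325, 310) [array([-397.,   -6.]), array([-372.,   -6.])]
(270, 255) [array([-333.,   49.]), array([-316.,   43.])]
(430, 245) [array([-322., -109.]), array([-306.,  -96.])]
(465, 262) [array([-341., -147.]), array([-322., -128.])]
```

The greens start at x ≤ −305 and the fingers sit at −259 to −281, so it is clear. Descend and close to near contact.

Request:
apply_moves --pt "-0.53 0 20 0 0 0 0" --pt "-0.53 0 20 0 0 0 0" --pt "-0.53 0 20 0 0 0 0" --pt "-0.53 0 3 0 0 0 0" --pt "-0.53 -6 0 0 0 0 0" --pt "-0.53 -6 0 0 0 0 0" --pt "-0.53 -6 0 0 0 0 0" --pt "-0.53 -3 0 0 0 0 0" --pt "-0.53 -3 0 0 0 0 0" --pt "-0.53 -3 0 0 0 0 0" --pt "-0.53 0 0 0 0 0 0"

```text
time: 9.35
tool_pos: [0.5693, -0.1021, 0.0845]
tool_rot: [0.508, -0.508, 0.491, -0.491]
contact_force: [0.4, -1.0, -0.2]
gripper_width: 0.764
```

Request:
apply_moves --pt "-0.53 -4 -0.7 0 0 0 0" --pt "-0.53 -4 -0.7 0 0 0 0" --pt "-0.53 -4 -0.7 0 0 0 0" --pt "-0.53 -4 -0.7 0 0 0 0" --pt "-0.53 -4 -0.7 0 0 0 0" --pt "-0.53 -4 -0.7 0 0 0 0" --pt "-0.53 -4 -0.7 0 0 0 0" --pt "-0.53 -4 -0.7 0 0 0 0" --pt "-0.53 0 0 0 0 0 0"

```text
time: 10.25
tool_pos: [0.5698, -0.0714, 0.0933]
tool_rot: [-0.508, 0.509, -0.49, 0.493]
contact_force: [-3.3, -4.3, 11.4]
gripper_width: 0.765
```

```bash
python3 - <<'E'
from h import *
s=manip.state(); T=toolT(); print(s["time"],rf(T[:3,3])*1e3,s["contact_force"],s["ft_torque"])
k=cam("wrist"); im=manip.grab_frame("wrist"); cv2.imwrite("pics/w4.png",im); np.savez("w4.npz",K=k[0],T=k[1])
cv2.imwrite("pics/w4c.png",im[60:330,150:490])
E
```

```text
10.25 [-212.217    -1.3864   93.3436] [-3.3436 -4.3361 11.4099] [-0.4974  0.6378  0.0659]
```

View pics/w4c.png

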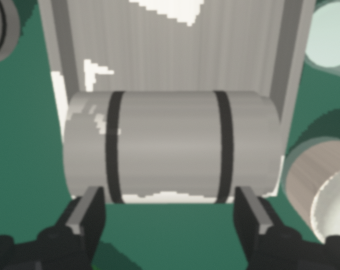

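```bash
python3 - <<'E'
from h import *
def axis(n,c,r1,r2):
    k=L(n); o,d1=ray(k,(c,r1)); _,d2=ray(k,(c,r2)); d=d1+d2; d/=np.linalg.norm(d)
    h=np.arccos(np.clip(d1@d2,-1,1))/2; P=o+d*.032/np.sin(h)
    for z in(78,82,86): print(n,z,(rf(o+d*(z/1e3-o[2])/d[2])*1e3).round(1))
    print("by radius",(rf(P)*1e3).round(1))
axis("w2",316,184,230); axis("w3",320,72,166)
g=cv2.cvtColor(cv2.imread("pics/w4.png"),cv2.COLOR_BGR2GRAY).astype(int)
for c in(300,330): print(g[140:160,c].tolist(),g[245:275,c].tolist())
axis("w4",320,151,263)
k=L("w4"); print([(x,z,proj(k,wf(x,45,z)).round(0).tolist()) for x,z in((-201,74),(-201,84),(-223,84))])
E
```

```text
w2 78 [-203.4    1.3   78. ]
w2 82 [-202.1    1.3   82. ]
w2 86 [-200.8    1.3   86. ]
by radius [-205.     1.3   72.9]
w3 78 [-202.3   -0.6   78. ]
w3 82 [-202.2   -0.6   82. ]
w3 86 [-202.1   -0.6   86. ]
by radius [-202.3   -0.6   78.6]
[157, 156, 156, 156, 157, 156, 156, 156, 156, 155, 150, 140, 133, 132, 135, 137, 138, 142, 145, 147] [151, 152, 150, 148, 147, 146, 146, 147, 149, 155, 180, 212, 222, 222, 219, 214, 205, 183, 146, 110, 96, 93, 94, 95, 94, 92, 93, 92, 93, 93]
[155, 156, 156, 156, 156, 156, 155, 155, 155, 153, 146, 136, 131, 132, 136, 138, 139, 142, 144, 147] [152, 151, 150, 149, 147, 147, 148, 159, 189, 220, 228, 226, 224, 222, 219, 215, 204, 179, 138, 105, 95, 93, 94, 94, 94, 94, 93, 93, 93, 93]
w4 78 [-191.8   -2.1   78. ]
w4 82 [-190.5   -2.    82. ]
w4 86 [-189.2   -2.    86. ]
by radius [-191.3   -2.    79.4]
[(-201, 74, [243.0, 219.0]), (-201, 84, [238.0, 225.0]), (-223, 84, [241.0, 260.0])]
```

The force is mostly vertical (11 N) and the jar is at x −191, although the fingers moved 31 mm. The half-open tips are evidently much higher than I assumed and are riding onto the jar. I back off slowly along the same path and shut the fingers, which brings the tips forward and keeps contact between the bands.

Request:
apply_moves --pt "-0.53 4 0.4 0 0 0 0" --pt "-0.53 4 0.4 0 0 0 0" --pt "-0.53 4 0 0 0 0 0" --pt "-0.53 4 0 0 0 0 0" --pt "-0.53 4 0 0 0 0 0" --pt "-0.53 4 0 0 0 0 0" --pt "-0.53 4 0 0 0 0 0" --pt "-0.53 4 0 0 0 0 0" --pt "-0.53 6 0 0 0 0 0" --pt "-0.53 6 0 0 0 0 0" --pt "-0.53 6 0 0 0 0 0" --pt "-0.53 6 0 0 0 0 0" --pt "1 0 0 0 0 0 0" --pt "1 0 0 0 0 0 0" --pt "1 0 0 0 0 0 0" --pt "1 0 0 0 0 0 0" --pt "1 0 0 0 0 0 0" --pt "1 0 0 0 0 0 0"

```text
time: 12.1
tool_pos: [0.5701, -0.1262, 0.0892]
tool_rot: [0.508, -0.508, 0.491, -0.491]
contact_force: [0.2, 0.7, -0.1]
gripper_width: 0.001
```

```bash
python3 - <<'E'
from h import *
s=manip.state(); T=toolT(); print(s["time"],rf(T[:3,3])*1e3,s["contact_force"],s["gripper_width"],T[:3,2]@X)
k=cam("wrist"); im=manip.grab_frame("wrist"); cv2.imwrite("pics/w5.png",im); np.savez("w5.npz",K=k[0],T=k[1])
sc=manip.grab_frame("scene"); cv2.imwrite("pics/s5.png",sc)
ks=cam("scene"); tcp=T[:3,3]; p=proj(ks,tcp).round(0); print("tcp px scene",p,"tip px",proj(ks,tcp-[0,0,.019]),"jar",proj(ks,wf(-202,0,78)))
c=sc[120:270,180:380]
cv2.imwrite("pics/c5.png",np.hstack([cv2.resize(c,(440,330),interpolation=cv2.INTER_CUBIC),im[30:360,140:500]]))
E
```

```text
12.1 [-267.0025    0.1553   89.2083] [ 0.1609  0.7424 -0.1473] 0.001182103704352723 -0.0010059714195215321
tcp px scene [258. 194.] tip px [258.5819 197.6428] jar [279.5551 200.4354]
```

View pics/c5.png

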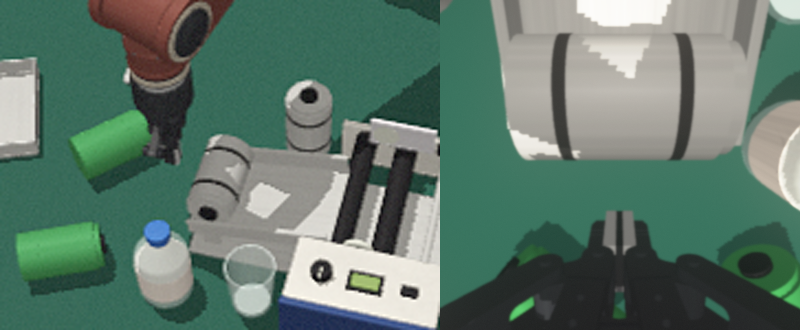

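The scene crop shows the tips at (175,163) in the crop, i.e. about TCP height rather than 19 mm below it; that agrees with the ride-up. The jar is back on the lip. I lower to TCP z ≈ 76 mm (safe over the lip either way), approach, and push a little to check.

Request:
apply_moves --pt "1 0 6 0 0 0 0" --pt "1 0 7 0 0 0 0" --pt "1 -6 0 0 0 0 0" --pt "1 -6 0 0 0 0 0" --pt "1 -4 0 0 0 0 0" --pt "1 -3 0 0 0 0 0" --pt "1 -3 -0.3 0 0 0 0" --pt "1 -3 -0.5 0 0 0 0" --pt "1 -3 -0.5 0 0 0 0" --pt "1 -3 -0.5 0 0 0 0" --pt "1 -3 -0.5 0 0 0 0" --pt "1 0 0 0 0 0 0"

```text
time: 13.4
tool_pos: [0.5705, -0.0935, 0.0805]
tool_rot: [0.509, -0.508, 0.49, -0.493]
contact_force: [0.5, -5.0, 6.5]
gripper_width: 0.0
```

```bash
cat >> h.py <<'E'
def axis(k,im,r0,r1,cols):
    g=cv2.cvtColor(im,cv2.COLOR_BGR2GRAY).astype(int); o=k[1][:3,3]
    return g
E
python3 - <<'E'
from h import *
s=manip.state(); T=toolT(); print(s["time"],rf(T[:3,3])*1e3,s["contact_force"],s["ft_torque"])
k=cam("wrist"); im=manip.grab_frame("wrist"); cv2.imwrite("pics/w6.png",im); np.savez("w6.npz",K=k[0],T=k[1])
g=cv2.cvtColor(im,cv2.COLOR_BGR2GRAY).astype(int)
for c in(270,365): print(c,60,g[60:270:3,c].tolist())
for x in(-202,-192,-187):
    print(x,[proj(k,wf(x+dx,0,78+(x+202)*.176+dz)).round(0) for dx,dz in((24,21),(-31,8))])
E
```

```text
13.4 [-234.3298   -1.389    80.5094] [ 0.5324 -4.9942  6.4725] [-0.8146 -0.0737 -0.0378]
270 60 [172, 172, 171, 172, 170, 171, 169, 169, 169, 169, 168, 168, 168, 168, 169, 167, 166, 168, 163, 130, 151, 156, 159, 165, 169, 167, 167, 171, 170, 168, 168, 169, 172, 175, 175, 177, 177, 178, 182, 183, 181, 179, 178, 175, 174, 172, 171, 169, 169, 167, 165, 164, 164, 162, 157, 154, 152, 149, 136, 105, 67, 97, 100, 101, 100, 99, 99, 98, 99, 99]
365 60 [175, 175, 174, 174, 174, 173, 172, 172, 172, 172, 172, 170, 170, 168, 168, 169, 167, 168, 161, 148, 154, 158, 160, 166, 168, 167, 168, 172, 171, 167, 168, 170, 174, 175, 176, 177, 178, 180, 182, 181, 179, 177, 175, 174, 173, 171, 170, 168, 167, 165, 164, 162, 164, 159, 155, 153, 152, 150, 145, 138, 115, 101, 100, 99, 98, 99, 99, 98, 98, 97]
-202 [array([316., 153.]), array([316., 253.])]
-192 [array([316., 130.]), array([316., 237.])]
-187 [array([316., 118.]), array([316., 229.])]
```

The jar moved (x ≈ −190) but the up-force on the fingers (6.5 N against 5 N horizontal) says the tips still touch just above its middle. I ease back, go 12 mm lower, and push again while watching the force.

Request:
apply_moves --pt "1 3 0 0 0 0 0" --pt "1 3 2 0 0 0 0" --pt "1 3 4 0 0 0 0" --pt "1 3 4 0 0 0 0" --pt "1 2 3 0 0 0 0" --pt "1 0 0 0 0 0 0"

```text
time: 14.05
tool_pos: [0.5681, -0.1057, 0.0636]
tool_rot: [-0.508, 0.509, -0.493, 0.49]
contact_force: [0.9, 1.0, -0.1]
gripper_width: 0.001
```

Request:
apply_moves --pt "1 -3 0 0 0 0 0" --pt "1 -3 0 0 0 0 0" --pt "1 -3 0 0 0 0 0" --pt "1 -3 -0.3 0 0 0 0" --pt "1 -3 -0.5 0 0 0 0" --pt "1 -3 -0.5 0 0 0 0" --pt "1 0 0 0 0 0 0"

```text
time: 14.75
tool_pos: [0.5689, -0.0876, 0.0668]
tool_rot: [0.509, -0.508, 0.492, -0.491]
contact_force: [0.3, -1.8, 0.9]
gripper_width: 0.001
```

Now 1.8 N horizontal with little lift, which is the expected clean push. Continuing up the slope.

Request:
apply_moves --pt "1 -4 -0.7 0 0 0 0" --pt "1 -4 -0.7 0 0 0 0" --pt "1 -4 -0.7 0 0 0 0" --pt "1 -4 -0.7 0 0 0 0" --pt "1 -4 -0.7 0 0 0 0" --pt "1 -4 -0.7 0 0 0 0" --pt "1 -4 -0.7 0 0 0 0" --pt "1 -4 -0.7 0 0 0 0" --pt "1 -4 -0.7 0 0 0 0" --pt "1 0 0 0 0 0 0"

```text
time: 15.75
tool_pos: [0.5674, -0.0513, 0.0729]
tool_rot: [0.509, -0.508, 0.492, -0.491]
contact_force: [-0.1, -1.5, -0.1]
gripper_width: 0.0
```

```bash
python3 - <<'E'
from h import *
s=manip.state(); T=toolT(); print(s["time"],rf(T[:3,3])*1e3,s["contact_force"],s["ft_torque"])
k=cam("wrist"); im=manip.grab_frame("wrist"); cv2.imwrite("pics/w7.png",im); np.savez("w7.npz",K=k[0],T=k[1])
cv2.imwrite("pics/w7c.png",im[30:330,140:500])
E
```

```text
15.75 [-192.0422    0.291    72.8887] [-0.06   -1.5275 -0.0845] [-0.2153 -0.084  -0.0309]
```

View pics/w7c.png

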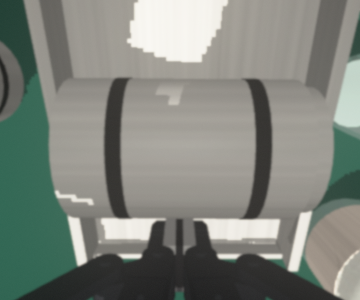

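The jar is square in the gutter, touched centrally by the shut fingers, with 1.5 N push. Continue.

Request:
apply_moves --pt "1 -4 -0.7 0 0 0 0" --pt "1 -4 -0.7 0 0 0 0" --pt "1 -4 -0.7 0 0 0 0" --pt "1 -4 -0.7 0 0 0 0" --pt "1 -4 -0.7 0 0 0 0" --pt "1 -4 -0.7 0 0 0 0" --pt "1 -4 -0.7 0 0 0 0" --pt "1 -4 -0.7 0 0 0 0" --pt "1 -4 -0.7 0 0 0 0" --pt "1 -4 -0.7 0 0 0 0" --pt "1 -4 -0.7 0 0 0 0" --pt "1 -4 -0.7 0 0 0 0" --pt "1 -4 -0.7 0 0 0 0" --pt "1 -4 -0.7 0 0 0 0" --pt "1 -4 -0.7 0 0 0 0" --pt "1 -4 -0.7 0 0 0 0" --pt "1 -4 -0.7 0 0 0 0" --pt "1 -4 -0.7 0 0 0 0" --pt "1 -4 -0.7 0 0 0 0" --pt "1 0 0 0 0 0 0"

```text
time: 17.8
tool_pos: [0.5648, 0.0246, 0.0862]
tool_rot: [0.509, -0.508, 0.492, -0.491]
contact_force: [0.8, -0.9, -0.3]
gripper_width: 0.001
```

```bash
python3 - <<'E'
from h import *
s=manip.state(); T=toolT(); print(s["time"],rf(T[:3,3])*1e3,s["contact_force"],s["ft_torque"])
k=cam("wrist"); im=manip.grab_frame("wrist"); cv2.imwrite("pics/w8.png",im); np.savez("w8.npz",K=k[0],T=k[1])
g=cv2.cvtColor(im,cv2.COLOR_BGR2GRAY).astype(int)
for r in(130,170,210): print(r,[c for c in range(180,470) if g[r,c]<85])
E
```

```text
17.8 [-116.1213    0.2128   86.188 ] [ 0.8334 -0.9147 -0.2869] [-0.2271 -0.038  -0.0181]
130 [180, 181, 182, 250, 251, 252, 253, 254, 255, 256, 257, 258, 259, 260, 261, 262, 263, 264, 395, 396, 397, 398, 399, 400, 401, 402, 403, 404, 405, 406, 407, 408, 409, 410]
170 [180, 181, 182, 183, 184, 185, 186, 187, 188, 189, 190, 247, 248, 249, 250, 251, 252, 253, 254, 255, 256, 257, 258, 259, 260, 261, 262, 398, 399, 400, 401, 402, 403, 404, 405, 406, 407, 408, 409, 410, 411, 412, 413]
210 [184, 185, 186, 187, 188, 189, 190, 191, 192, 248, 249, 250, 251, 252, 253, 254, 255, 256, 257, 258, 259, 260, 261, 262, 263, 396, 397, 398, 399, 400, 401, 402, 403, 404, 405, 406, 407, 408, 409, 410, 411]
```

Still square (bands at x 255 and 405, parallel). Over the crest, a bit slower.

Request:
apply_moves --pt "1 -4 -0.7 0 0 0 0" --pt "1 -4 -0.7 0 0 0 0" --pt "1 -4 -0.7 0 0 0 0" --pt "1 -4 -0.7 0 0 0 0" --pt "1 -4 -0.7 0 0 0 0" --pt "1 -4 -0.7 0 0 0 0" --pt "1 -4 -0.7 0 0 0 0" --pt "1 -4 -0.5 0 0 0 0" --pt "1 -3 -0.3 0 0 0 0" --pt "1 -3 0 0 0 0 0" --pt "1 -3 0 0 0 0 0" --pt "1 -3 0 0 0 0 0" --pt "1 -3 0 0 0 0 0" --pt "1 -3 0 0 0 0 0" --pt "1 0 0 0 0 0 0" --pt "1 0 0 0 0 0 0" --pt "1 0 0 0 0 0 0"

```text
time: 19.55
tool_pos: [0.5633, 0.0735, 0.092]
tool_rot: [-0.508, 0.508, -0.492, 0.491]
contact_force: [0.3, -0.0, -0.0]
gripper_width: 0.001
```

```bash
python3 - <<'E'
from h import *
s=manip.state(); T=toolT(); print(s["time"],rf(T[:3,3])*1e3,s["contact_force"],s["ft_torque"])
k=cam("wrist"); im=manip.grab_frame("wrist"); cv2.imwrite("pics/w9.png",im); np.savez("w9.npz",K=k[0],T=k[1])
for x,z in((0,99),(-28,108)): print(x,[proj(k,wf(x,y,z+32)).round(0) for y in(-27,27)],[proj(k,wf(x+dx,0,z+dz)).round(0) for dx,dz in((27,17),(-30,11))])
g=cv2.cvtColor(im,cv2.COLOR_BGR2GRAY).astype(int)
print([(r,g[r,290]) for r in range(0,270,5)])
cv2.imwrite("pics/w9c.png",im[0:330,140:500])
E
```

```text
19.55 [-67.1165  -0.0096  92.0355] [ 0.336  -0.0351 -0.028 ] [ 0.008  -0.0288  0.0255]
0 [array([392., 131.]), array([245., 131.])] [array([319.,  58.]), array([319., 195.])]
-28 [array([393., 211.]), array([245., 211.])] [array([319., 133.]), array([319., 258.])]
[(0, np.int64(135)), (5, np.int64(135)), (10, np.int64(136)), (15, np.int64(136)), (20, np.int64(136)), (25, np.int64(137)), (30, np.int64(137)), (35, np.int64(137)), (40, np.int64(115)), (45, np.int64(50)), (50, np.int64(91)), (55, np.int64(143)), (60, np.int64(153)), (65, np.int64(164)), (70, np.int64(168)), (75, np.int64(177)), (80, np.int64(186)), (85, np.int64(189)), (90, np.int64(193)), (95, np.int64(198)), (100, np.int64(202)), (105, np.int64(208)), (110, np.int64(213)), (115, np.int64(218)), (120, np.int64(219)), (125, np.int64(220)), (130, np.int64(222)), (135, np.int64(221)), (140, np.int64(221)), (145, np.int64(221)), (150, np.int64(220)), (155, np.int64(210)), (160, np.int64(181)), (165, np.int64(125)), (170, np.int64(123)), (175, np.int64(121)), (180, np.int64(117)), (185, np.int64(112)), (190, np.int64(105)), (195, np.int64(129)), (200, np.int64(134)), (205, np.int64(134)), (210, np.int64(134)), (215, np.int64(137)), (220, np.int64(218)), (225, np.int64(219)), (230, np.int64(219)), (235, np.int64(218)), (240, np.int64(218)), (245, np.int64(218)), (250, np.int64(217)), (255, np.int64(198)), (260, np.int64(158)), (265, np.int64(104))]
```

View pics/w9c.png

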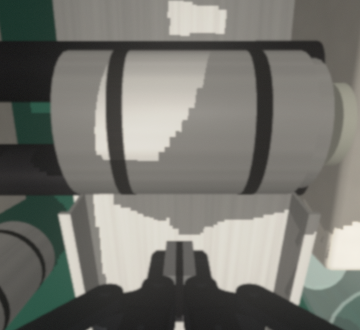

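The jar is seated: edges at rows 50–193 (58–195 predicted for x=0), square, about 4 mm toward −y. Lift clear and go round to the outer face of the stop.

Request:
apply_moves --pt "1 5 -10 0 0 0 0" --pt "1 5 -24 0 0 0 0" --pt "1 0 -24 0 0 0 0" --pt "1 0 -24 0 0 0 0" --pt "1 0 -24 0 0 0 0" --pt "1 0 -14 0 0 0 0" --pt "1 0 0 -20 0 0 0" --pt "1 0 0 -25 0 0 0" --pt "1 0 0 -25 0 0 0" --pt "1 -25 0 -25 0 0 0" --pt "1 -25 0 -25 0 0 0" --pt "1 -25 0 -25 0 0 0" --pt "1 -22 0 0 0 0 0" --pt "1 0 0 0 0 0 0" --pt "1 0 0 0 0 0 0"

```text
time: 21.1
tool_pos: [0.4156, 0.1554, 0.2122]
tool_rot: [-0.508, 0.509, -0.491, 0.491]
contact_force: [0.6, 0.8, 0.0]
gripper_width: 0.001
```

```bash
python3 - <<'E'
from h import *
s=manip.state(); T=toolT(); print(s["time"],rf(T[:3,3])*1e3,s["contact_force"],s["joint_pos"])
for n in("scene","top"): cv2.imwrite(f"pics/{n}10.png",manip.grab_frame(n))
K,Tc=k=cam("wrist"); im=manip.grab_frame("wrist"); cv2.imwrite("pics/w10.png",im); np.savez("w10.npz",K=K,T=Tc)
print("plate top corners if inner y=101:",[proj(k,wf(x,y,129)).round(0) for x in(-22,40) for y in(101,107)], "tip",[proj(k,rf and T[:3,3]+[0,0,-.019])] )
c=np.hstack([im[0:400,60:480],cv2.resize(cv2.imread("pics/scene10.png")[130:270,270:410],(380,400),interpolation=cv2.INTER_CUBIC)])
cv2.imwrite("pics/c10.png",c)
E
```

```text
21.1 [ 19.8255 144.8119 212.2325] [0.6104 0.8108 0.0317] [ 0.1901 -0.4     2.0275 -0.0006  1.5141  0.1556]
plate top corners if inner y=101: [array([369., 251.]), array([362., 251.]), array([373., 181.]), array([366., 181.])] tip [array([318.5086, 235.7707])]
```

View pics/c10.png

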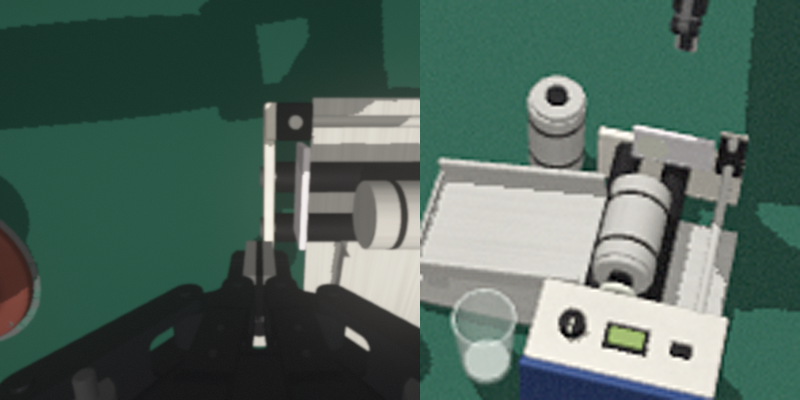

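Plate top strip at x 360–369 matches inner face y≈101, outer ≈107. The jar lies between the rollers, other things untouched. Descend and push.

Request:
apply_moves --pt "1 0 25 0 0 0 0" --pt "1 0 25 0 0 0 0" --pt "1 0 25 0 0 0 0" --pt "1 0 20 0 0 0 0" --pt "1 0 10 0 0 0 0" --pt "1 0 5 0 0 0 0" --pt "1 0 0 5 0 0 0" --pt "1 0 0 5 0 0 0" --pt "1 0 0 4 0 0 0" --pt "1 0 0 4 0 0 0" --pt "1 0 0 4 0 0 0" --pt "1 0 0 4 0 0 0" --pt "1 0 0 4 0 0 0" --pt "1 0 0 4 0 0 0" --pt "1 0 0 4 0 0 0" --pt "1 0 0 4 0 0 0"

```text
time: 22.85
tool_pos: [0.4578, 0.157, 0.1021]
tool_rot: [0.508, -0.508, 0.492, -0.491]
contact_force: [-2.6, 0.4, 2.8]
gripper_width: 0.001
```

Request:
apply_moves --pt "1 0 0 4 0 0 0" --pt "1 0 0 4 0 0 0" --pt "1 0 0 4 0 0 0" --pt "1 0 0 3 0 0 0" --pt "1 0 0 3 0 0 0" --pt "1 0 0 0 0 0 0"

```text
time: 23.45
tool_pos: [0.4761, 0.1575, 0.102]
tool_rot: [0.508, -0.508, 0.491, -0.492]
contact_force: [0.0, 0.0, 0.3]
gripper_width: -0.002
```

```bash
python3 - <<'E'
from h import *
s=manip.state(); T=toolT(); print(s["time"],rf(T[:3,3])*1e3,s["contact_force"])
K,Tc=k=cam("wrist"); im=manip.grab_frame("wrist"); cv2.imwrite("pics/w11.png",im); np.savez("w11.npz",K=K,T=Tc)
print([(y,proj(k,wf(10,y,129)).round(0)) for y in(51,60,66,72)])
E
```

```text
23.45 [ 19.8438  84.2846 101.9945] [0.0291 0.0348 0.2823]
[(51, array([388., 294.])), (60, array([370., 294.])), (66, array([357., 294.])), (72, array([345., 294.]))]
```

The 2.6 N during motion matches the stop's friction. Continue in small steps until the force rises above that.

Request:
apply_moves --pt "1 0 0 2 0 0 0" --pt "1 0 0 2 0 0 0" --pt "1 0 0 2 0 0 0" --pt "1 0 0 2 0 0 0" --pt "1 0 0 1 0 0 0"

```text
time: 24.0
tool_pos: [0.4846, 0.1578, 0.102]
tool_rot: [-0.508, 0.508, -0.492, 0.491]
contact_force: [-1.7, -0.7, 0.9]
gripper_width: -0.0
```

Request:
apply_moves --pt "1 0 0 1 0 0 0" --pt "1 0 0 1 0 0 0"

```text
time: 24.2
tool_pos: [0.4865, 0.1578, 0.102]
tool_rot: [-0.508, 0.508, -0.492, 0.491]
contact_force: [-2.4, -1.0, 0.3]
gripper_width: -0.002
```

Request:
apply_moves --pt "1 0 0 1 0 0 0" --pt "1 0 0 1 0 0 0"

```text
time: 24.4
tool_pos: [0.4885, 0.1579, 0.102]
tool_rot: [-0.508, 0.508, -0.492, 0.492]
contact_force: [-1.9, -0.7, -0.4]
gripper_width: -0.002
```

```bash
python3 - <<'E'
from h import *
s=manip.state(); T=toolT(); print(s["time"],rf(T[:3,3])*1e3,s["contact_force"])
for n in("scene","top","wrist"): cv2.imwrite(f"pics/{n}12.png",manip.grab_frame(n))
g=cv2.cvtColor(cv2.imread("pics/wrist12.png"),cv2.COLOR_BGR2GRAY).astype(int)
for r in(130,150,170): print(r,330,g[r,330:480:3].tolist())
k=cam("wrist"); print(proj(k,wf(60,57,129)),proj(k,wf(60,51,129)))
E
```

```text
24.4 [ 19.7999  71.8271 101.9911] [-1.9152 -0.7007 -0.3674]
130 330 [137, 137, 135, 135, 135, 135, 119, 40, 37, 39, 36, 36, 41, 115, 134, 135, 134, 134, 134, 134, 134, 134, 134, 134, 134, 134, 134, 134, 134, 135, 134, 134, 134, 135, 134, 134, 134, 134, 135, 134, 135, 134, 135, 135, 134, 134, 134, 134, 134, 134]
150 330 [35, 36, 36, 36, 38, 37, 37, 38, 37, 38, 39, 39, 55, 130, 134, 134, 133, 134, 135, 137, 139, 137, 136, 134, 133, 135, 133, 135, 136, 135, 134, 135, 133, 135, 136, 136, 135, 181, 219, 218, 217, 216, 212, 216, 218, 217, 215, 216, 216, 211]
170 330 [134, 134, 137, 135, 127, 104, 112, 116, 116, 121, 131, 132, 132, 134, 135, 135, 134, 135, 137, 139, 137, 137, 135, 135, 135, 134, 135, 135, 135, 135, 135, 134, 134, 136, 138, 136, 134, 136, 138, 136, 136, 134, 137, 138, 136, 136, 137, 136, 133, 134]
[352.9599 193.4791] [366.8574 193.473 ]
```

Request:
apply_moves --pt "1 0 0 1 0 0 0" --pt "1 0 0 1 0 0 0"

```text
time: 24.75
tool_pos: [0.4904, 0.1581, 0.102]
tool_rot: [-0.508, 0.508, -0.492, 0.491]
contact_force: [-1.9, -0.8, 0.1]
gripper_width: 0.003
```

Request:
apply_moves --pt "1 0 0 1 0 0 0" --pt "1 0 0 1 0 0 0"

```text
time: 24.95
tool_pos: [0.4925, 0.1581, 0.102]
tool_rot: [-0.508, 0.508, -0.492, 0.491]
contact_force: [-2.5, -1.1, -0.5]
gripper_width: -0.001
```

Request:
apply_moves --pt "1 0 0 1 0 0 0" --pt "1 0 0 1 0 0 0"

```text
time: 25.15
tool_pos: [0.4941, 0.1582, 0.102]
tool_rot: [-0.508, 0.509, -0.492, 0.491]
contact_force: [-5.4, -1.5, 2.2]
gripper_width: -0.002
```

Force rose to 5.4 N: the plate has met the jar. One more millimetre to confirm, then withdraw straight back and up.

Request:
apply_moves --pt "1 0 0 1 0 0 0" --pt "1 0 0 0 0 0 0"

```text
time: 25.35
tool_pos: [0.4953, 0.1582, 0.102]
tool_rot: [-0.508, 0.509, -0.492, 0.491]
contact_force: [-3.8, -1.5, 0.2]
gripper_width: 0.001
```

Request:
apply_moves --pt "1 0 0 -3 0 0 0" --pt "1 0 0 -10 0 0 0" --pt "1 0 0 -20 0 0 0" --pt "1 0 0 -20 0 0 0" --pt "1 0 -20 -20 0 0 0" --pt "1 0 -30 0 0 0 0" --pt "1 0 -40 0 0 0 0" --pt "1 0 -40 0 0 0 0" --pt "1 0 -20 0 0 0 0" --pt "1 0 0 0 0 0 0" --pt "1 0 0 0 0 0 0"

```text
time: 26.45
tool_pos: [0.4224, 0.1559, 0.2521]
tool_rot: [0.509, -0.508, 0.491, -0.492]
contact_force: [0.7, -0.7, 0.0]
gripper_width: 0.002
```

```bash
python3 - <<'E'
from h import *
s=manip.state(); T=toolT(); print(s["time"],rf(T[:3,3])*1e3,s["contact_force"])
for n in("scene","top"): cv2.imwrite(f"pics/{n}13.png",manip.grab_frame(n))
k=cam("wrist"); im=manip.grab_frame("wrist"); cv2.imwrite("pics/wrist13.png",im); np.savez("w13.npz",K=k[0],T=k[1])
c=np.hstack([im[60:360,300:640],cv2.resize(cv2.imread("pics/scene13.png")[140:270,270:410],(430,400),interpolation=cv2.INTER_CUBIC)[:300]])
cv2.imwrite("pics/c13.png",c)
print("band px for y",[(y,proj(k,wf(0,y,131)).round(0)) for y in(-31,23,51)],"plate top in/out if 51",[proj(k,wf(30,y,129)).round(0) for y in(51,57)])
E
```

```text
26.45 [ 20.102  137.9118 252.055 ] [ 0.7355 -0.6561  0.0342]
band px for y [(-31, array([496., 214.])), (23, array([440., 214.])), (51, array([411., 214.]))] plate top in/out if 51 [array([413., 183.]), array([406., 183.])]
```

Picture limit reached, so I check numerically: the gap between plate and jar, and before/after differences for the bystanders.

```bash
python3 - <<'E'
from h import *
k=L("w13"); g=cv2.cvtColor(cv2.imread("pics/wrist13.png"),cv2.COLOR_BGR2GRAY).astype(int)
for r in(190,205,214): print(r,390,g[r,390:520:2].tolist())
print("plate strip row 170,183:",[g[r,396:430].tolist() for r in(170,183)])
print("jar columns: bands col ~470 rows",g[150:280:3,470].tolist(), [proj(k,wf(dx,0,99+dz)).round(0) for dx,dz in((30,12),(-28,16),(0,32))])
a=cv2.imread("pics/scene0.png");b=cv2.imread("pics/scene13.png")
d=(cv2.absdiff(a,b).max(2)>40).astype(np.uint8); d=cv2.morphologyEx(d,cv2.MORPH_OPEN,np.ones((3,3)))
N,_,S,C=cv2.connectedComponentsWithStats(d); print([S[i].tolist() for i in range(1,N) if S[i,4]>25])
E
```

```text
190 390 [135, 138, 136, 135, 131, 122, 120, 120, 119, 121, 130, 203, 238, 231, 189, 173, 173, 173, 173, 173, 174, 173, 173, 145, 77, 59, 88, 157, 173, 174, 174, 174, 174, 173, 174, 173, 173, 173, 174, 173, 174, 173, 174, 173, 173, 173, 172, 174, 173, 172, 173, 167, 118, 66, 68, 125, 170, 174, 173, 174, 174, 174, 174, 174, 174]
205 390 [49, 49, 49, 56, 99, 120, 121, 121, 121, 123, 180, 235, 234, 200, 201, 209, 208, 209, 209, 208, 208, 208, 208, 202, 138, 68, 69, 139, 201, 208, 208, 207, 208, 207, 207, 207, 207, 206, 208, 207, 207, 206, 206, 206, 206, 208, 207, 206, 207, 206, 207, 206, 196, 124, 69, 77, 161, 205, 206, 206, 208, 207, 207, 207, 207]
214 390 [56, 58, 57, 74, 115, 120, 121, 120, 121, 139, 215, 237, 224, 180, 207, 213, 214, 213, 213, 212, 213, 212, 213, 198, 113, 69, 84, 172, 210, 212, 212, 212, 212, 212, 212, 212, 212, 212, 212, 213, 213, 212, 212, 212, 212, 212, 212, 213, 212, 212, 212, 210, 172, 88, 71, 113, 195, 212, 213, 212, 211, 211, 212, 211, 210]
plate strip row 170,183: [[55, 56, 57, 65, 84, 105, 115, 120, 121, 120, 120, 118, 119, 120, 120, 122, 134, 168, 211, 232
[... 408 characters left out ...]
8, 218, 218, 217, 218, 219, 220, 218, 218, 216, 213, 212, 211, 213, 213] [array([459., 179.]), array([453., 234.]), array([464., 214.])]
[[358, 0, 14, 12, 75], [381, 0, 11, 4, 31], [364, 0, 64, 91, 3073], [470, 0, 127, 86, 4905], [353, 12, 28, 42, 468], [323, 21, 8, 14, 89], [323, 38, 18, 19, 195], [333, 59, 10, 9, 70], [540, 62, 6, 8, 31], [359, 88, 16, 23, 225], [512, 89, 56, 34, 808], [376, 91, 10, 7, 50], [368, 120, 8, 7, 33], [367, 128, 7, 11, 52], [349, 174, 30, 10, 147], [379, 178, 12, 14, 110], [269, 181, 25, 21, 225], [361, 183, 9, 6, 42], [336, 189, 38, 28, 599], [376, 192, 12, 15, 120], [270, 195, 27, 27, 349], [265, 203, 7, 12, 50], [378, 211, 8, 16, 70], [333, 214, 24, 19, 253]]
```

The plate strip (x 410–415) runs directly into the jar's base edge (x≈416) with no gap. Jar bands give centre y ≈ −4.5 mm, and scene differences appear only at the arm, its shadow, the gutter, the jar and the stop. Handing in.

```bash
python3 -c "
from plant import manip
print(manip.state()['time'],manip.state()['contact_force']); print(manip.job_done())"
```

```text
26.6 [ 0.25708155  0.22935652 -0.67459799]
the job is handed in; nothing more can be done
None
```

The jar is loaded between the two rollers and the end stop's plate is up against its base. I handed the job in at 26.6 s; no verdict was reported.

- **Roller pose:** I found it from two wrist views, and the display on the housing triangulated to 104.1 mm against the given 104 mm. The gutter walls and jar bands also agreed with the given sizes.
- **First push failed:** With the fingers half open, the tips rode up onto the jar with an 11 N upward force. In the pictures the tips sit about level with the TCP, not 19 mm ahead of it as stated. I backed off and the jar rolled about 11 mm back to the lip. A retry with shut fingers still pressed upward, so I lowered the hand another 12 mm.
- **Loading:** After that the jar went up square with a push of 1 to 2 N and dropped into the valley. The wrist picture showed its edges at rows 50–193, against 58–195 predicted for the seated position.
- **End stop:** It slid at about 2–2.5 N until the force rose to 5.4 N at contact with the jar.

**Last checks:** The final wrist image shows no visible gap between plate and jar, at about 1 mm per pixel, and the jar sits about 4.5 mm toward the housing. The before and after scene images differ only at the arm, its shadow, the gutter, the jar and the stop. The hand is clear, with the TCP at 252 mm. I made these last checks from pixel values, because the viewer had reached its 12-picture limit.

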